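# Read a coated slide on a tilting reflectance meter

## Robot

A 6-joint arm with a two-finger parallel gripper is mounted at the origin on a cart in front of the work surface, level with it; the furniture and walls round the work are solid. World frame = base frame: x ahead of the robot, y to its left, z up, the work surface at z = 0. Lengths are in mm, angles in rad, forces in N, time in s.
With the tool pointing down it reaches from about 350 to 925 mm from the base axis. Payload 6.4 kg.
Tool frame: the origin (TCP) lies between the finger pads; the fingertips stand 11 mm ahead of it and the grasp point (between the pads) lies 8 mm behind it; z points along the fingers, y is the direction in which the jaws open and shut (so a half turn about z gives the same grasp; the last joint's range is limited). The gripper opens to 85 mm and grips with 20 to 120 N. Pads are 22 mm wide; open, the fingers measure 114 mm over their backs; the gripper's body (76 mm by 85 mm) begins 54 mm behind the grasp point. The pads swing forward as they close: fully open they stand 13 mm farther back than shut.
Start: joints at [-1.483, 0.245, 1.558, -0, 1.339, -0.174], TCP at [168.237, -627.862, 242.29] pointing down, gripper open.
Joint ranges: [-3.13, 3.13], [-1.02, 2.26], [0.13, 2.54], [-0.95, 4.09], [0.21, 2.88], [-2.74, 2.74]. Speed limits (rad/s): [2.57, 2.57, 3.14, 3.14, 3.14, 3.14].

## Interface

Orientations are given as a rotation vector (axis times angle).
In Python, from workcell import state, capture, hand_in gives the robot as it stands.
- The arm moves only by the tool carry_out, never from a script. Its argument "motion" is a list of rows, each a list of 4 numbers: the shift along the world's x, y, z in m, then the turn about the world's z in degrees. In form: [[dx, dy, dz, yaw], ...]. A call has 1 to 8 rows; each row is the pose to reach, as a shift and turn from the pose commanded when the call began; what a row does not reach only later rows make up. A row lasts 1/10 s, in which the tool goes at most 50 mm and 8.59 degrees, less where a joint would pass 70% of its speed; a pose out of reach is approached as far as the arm can. A call with a gripper value outside its range is refused whole. "gripper" is the opening, from 0 (shut) to 1 (fully open), set as the call begins (left out, the last holds). The fingers move at their own pace and stop on an object; the grip force is fixed at half the most. Time passes only in rows, so rows that repeat a pose let the fingers close. It gives the time, the measured TCP pose, the force and the opening at its end, in the units of the state.
- state(): the state, without advancing time (a new reading comes with each control period).
- capture(name): name is "scene" or "top"; returns a dict with "img" (480x640x3 uint8, red, green, blue), "intrinsics" (3x3 intrinsics, pixels), "k1" (the pictures are not rectified: a ray, as slopes to the right and down, at radius r is drawn at 1 + k1 r^2 times it, then the intrinsics apply), "extrinsics" (4x4, takes a point from camera to world coordinates). Camera axes: x right, y down, z forward; pixel columns grow to the right and rows downward; lengths in mm; the calibration is good to about 2 mm. A picture is of the moment at which its call begins. There is no depth.
- hand_in(): hands the job in, once; it reports no verdict.
The state is a dict: "clock": time; "q": joint angles; "dq": joint speeds; "effort": joint torques, N m; "tcp_pos": TCP position; "ee_rot": TCP orientation; "contact_force": force on the tool from outside, world axes, zero at the start; "torque": the same for the moment, N m; "finger_gap": opening from 0.0 (shut) to 1.0 (fully open).
Only numpy, scipy, OpenCV 4.12 (cv2) and the standard library are available. Lean on these libraries where they do the work, as an engineer would, in place of code of your own. Each camera call takes 0.05 s, during which the arm holds its last target.

## Task

Take a contact reading of the coated slide on the reflectance meter: first slide the flat black cover fully home over the white reference disc, so that no room light falls into the reference well. Then pick the slide carrier off its rest, tilt it to the slope of the meter's measuring head and lay its underside flush and centred on the head's sprung plate, long side running up the slope, pressing the plate in by about half its travel without forcing it. The meter has no clip, so finish while holding the carrier there, plate still pressed in; do not shift the head's angle or disturb the other things on the bench.

Things in the scene. Friction and masses are not known exactly. Their poses are not given: they have to be found in the camera images.
- meter: White bench reflectance meter, fixed, casing 170 (x) x 270 (y) x 50 mm; origin at the centre of its underside, front (read-out, keys) to its -x. Left half: square reference well, 46 mm, centre x = 42, y = 70 mm, white disc inside, cover guides along x, 9 mm high. Right half: metal fork at y = -70 mm, 59 mm wide with its clamp knob, top 102 mm above the worktop, carrying the tilting measuring head.
- ref_cover (a joint): Flat black cover of the reference well, 70 x 70 x 3 mm, sliding along the meter's x, 52 mm above the worktop. Value in m: 0 = fully home over the well, at the rear stop; it grows as the cover is open towards the meter's front (-x), at most 0.070. Friction about 1.2 N; stays where it is left. Starts open by 0.035 to 0.068.
- cover_rib (a point): Middle of the top edge of the cover's upright finger rib: 6 mm thick (meter x), 44 mm long (meter y), standing 17 mm above the cover plate, its top 72 mm above the worktop. Push it along the meter's +x, or pinch it from above, to close the cover. Axes as the meter's.
- head_tilt (a joint): Tilt of the measuring head in rad = slope of its plate from level; 0 = level, growing as the plate leans to face the meter's front (-x). Starts between 0.30 and 0.70, clamped by friction (about 4 N m), to stay as found. Axis along the meter's y, at x = 0, y = -70 mm, 87 mm above the worktop, 48 mm below the plate's face.
- press_plate (a joint): Sprung travel of the head's plate in m: 0 = out (as found), growing as it is pushed straight into the head along its own normal, at most 0.008. The spring takes 3 N to start, 6 N at 0.003, 8 N at 0.005, 11 N at the end stop.
- plate_face (a point): Centre of the outer face of the head's sprung aluminium plate (round measuring port). z: outward normal, up and towards the meter's front; y: the meter's y; x: up the slope. Plate 60 (x) x 30 (y) x 4 mm, head under it 28 mm wide: the carrier overhangs 7 mm on each long side, and for 30 mm below the face nothing is wider than the plate.
- carrier: Slide carrier: flat aluminium frame 76 (x) x 44 (y) x 8 mm thick, a dark metal-coated glass slide in its window, dark grip strips midway on its long sides. Origin: centre of its underside (the face to lay on the plate); z up through its thickness, x along its length. About 60 g. Lies underside down on the rest; either end may point up the slope. Grip it across the 44 mm.
- rest: Grey plastic rest fixed to the worktop, 100 (x) x 34 (y) mm, origin at the centre of its underside. The carrier lies along it, underside 16 mm above the worktop, between two end lips 21 mm high with 2 mm play at each end. It is narrower than the carrier, whose long sides are free right down to the worktop.
- timer: White bench timer 66 x 62 x 19 mm, a bystander; origin at the centre of its underside.
- petri_dish: Closed petri dish, 61 mm across, 14 mm high, a bystander; origin at the centre of its underside.
- erlenmeyer_100: Conical flask, 63 mm across, 105 mm high, a bystander; origin at the centre of its underside.
- amber_vial: Brown bottle with a black cap, 42 mm across, 87 mm high, a bystander; origin at the centre of its underside.
- head_mark (a point): Point on the grey block of the measuring head, on the head's centre line 30 mm above the tilt axis (it does not move with the sprung plate); it shows whether the head's angle has been shifted. Axes: z along the head's normal, y the meter's y.
- shaker_lilac: Fixed bench shaker with a wire tray, standing behind the rest and left of the meter, to be kept clear of: about 390 (x) x 340 (y) x 200 mm high, origin at the middle of its underside, its front with dials 200 mm towards -x; it does not move between starts.
Things that resemble listed ones, but are neither listed nor needed, are in the scene too. Leave any brown look-alike of the carrier alone.

How it is judged (in metres and radians):
On the way, in this order (a step that is already met when the one before it is completed fails the run):
1. the cover is fully home over the reference well (value of joint ref_cover below 0.003 m), for 0.2 s.
2. the carrier is held flush on the plate, the plate pressed in (angle between the z axis of carrier and the z axis of plate_face, either way round below 0.05 rad and angle between the x axis of carrier and the x axis of plate_face, either way round below 0.15 rad and x of carrier in the frame of plate_face between -0.008 and 0.008 m and y of carrier in the frame of plate_face between -0.006 and 0.006 m and z of carrier in the frame of plate_face between -0.002 and 0.002 m and value of joint press_plate above 0.003 m and contact force between carrier and meter between 2 and 25 N and contact force between the fingers and carrier above 2 N), for 0.3 s.
At the end, for the whole second after the job is handed in: Cover within 3 mm of home. The fingers hold the carrier still on the sprung plate: underside within 2 mm and 0.05 rad of its face, centred within 8 mm along and 6 mm across the slope, long side within 0.15 rad of the slope; plate in by over 3 mm, 2 to 25 N on the meter (all of step 2 and value of joint ref_cover below 0.003 m and linear speed of carrier below 0.02 m/s); the arm keeps its last pose, push and grip.
It fails at once if the plate is pressed while the reference well is open (value of joint press_plate above 0.002 m and value of joint ref_cover above 0.006 m).
It fails at once if the carrier is forced against the meter with more than 40 N (contact force between carrier and meter above 40 N).
It fails at once if the measuring head is knocked off its angle (distance of head_mark from where it was at the start of the episode above 0.004 m).
It fails at once if a bystander is disturbed (distance of any of timer, petri_dish, erlenmeyer_100, amber_vial from where it was at the start of the episode above 0.025 m).
It also fails if it takes over 54 s, if anything falls off the work surface, if the arm or the gripper's body presses on something with over 40 N, if the wrist force passes 120 N, or if a joint passes its speed limit or range.

## Working session

There is one attempt and no reset: what is moved stays moved. The work goes in short steps, Python scripts to look and compute and a tool call to move; the robot and the scene stay as the last step left them, time stands still between calls to the robot, and variables do not carry over. Pictures are saved under pics/ and viewed, and the job is handed in when it is done.

Besides the shell and the picture viewer there is one more tool, called after "Call:" in YAML: its name, and indented under it one key for each argument. carry_out: Moves the arm, as the interface text tells. Its arguments: {"type":"object","properties":{"motion":{"type":"array"},"gripper":{"type":"number"}},"required":["motion"]}

```bash
ls -la; mkdir -p pics
python3 - <<'E'
from workcell import state, capture
import cv2, numpy as np
print(state())
for n in ("scene","top"):
    c=capture(n); cv2.imwrite(f"pics/{n}0.png",c["img"][:,:,::-1]); np.savez(f"{n}0.npz",**c)
    print(n,c["intrinsics"],c["k1"],c["extrinsics"])
E
```

```text
total 12
drwxr-xr-x  3 agent agent 4096 Dec  6 19:45 .
drwxr-xr-x 23 root  root  4096 Dec  6 19:45 ..
drwxr-xr-x  2 agent agent 4096 Dec  6 19:45 pics
{'clock': 0.0, 'q': array([-1.48311485e+00,  2.45795865e-01,  1.55899383e+00,  1.96797257e-05,
        1.33868762e+00, -1.74081303e-01]), 'dq': array([-0.00055764, -0.00154839,  0.00067944, -0.00030771,  0.00180701,
        0.00243158]), 'effort': array([-3.06304919e-04, -4.29506242e+01, -3.26131082e+01, -1.48217573e-04,
        5.29062760e-03,  1.04685003e-05]), 'tcp_pos': array([ 168.18488235, -627.32278133,  241.20278937]), 'ee_rot': array([-3.11285834e+00, -4.09750406e-01, -1.57805035e-04]), 'contact_force': array([-0.197079  ,  0.74763594,  0.54921507]), 'torque': array([ 0.01477904, -0.01983333,  0.00023491]), 'finger_gap': 1.0004947742483286}
scene [[519.13570393   0.         321.33975443]
 [  0.         519.13570393 242.95062615]
 [  0.           0.           1.        ]] 0.027505439705611288 [[-7.39740482e-01 -4.44143468e-01  5.05490453e-01 -2.41029824e+00]
 [-6.72680579e-01  4.69270740e-01 -5.72088988e-01  6.98381169e+02]
 [ 1.68777079e-02 -7.63230995e-01 -6.45905249e-01  8.65492904e+02]
 [ 0.00000000e+00  0.00000000e+00  0.00000000e+00  1.00000000e+00]]
top [[499.98391478   0.         326.86140537]
 [  0.         499.98391478 239.1310008 ]
 [  0.           0.           1.        ]] -0.1208857715713948 [[ 2.94692320e-02 -9.97245804e-01  6.80615283e-02  4.97567857e+02]
 [-9.99562541e-01 -2.92298797e-02  4.51011722e-03  4.42827342e+01]
 [-2.50826519e-03 -6.81646639e-02 -9.97670931e-01  1.43323190e+03]
 [ 0.00000000e+00  0.00000000e+00  0.00000000e+00  1.00000000e+00]]
```

View pics/scene0.png

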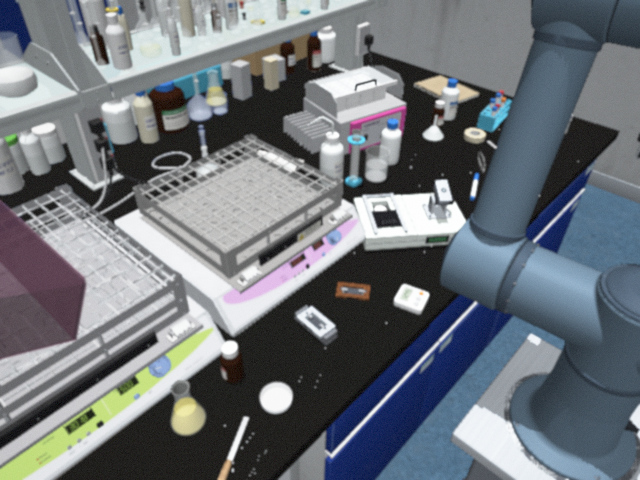

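View pics/top0.png

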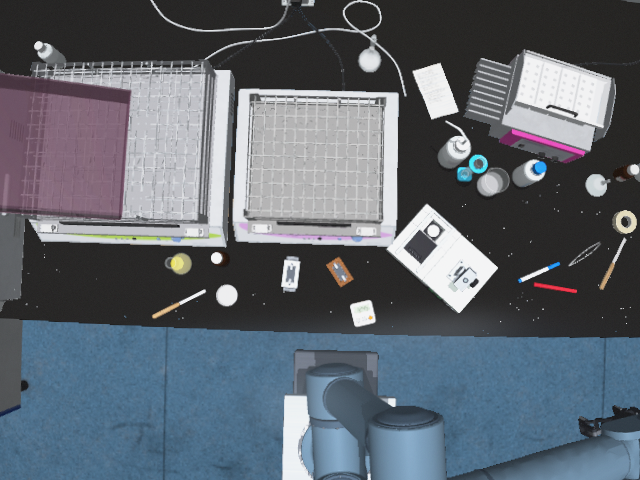

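Run:
```python
import cv2
a=cv2.imread("pics/top0.png"); b=cv2.imread("pics/scene0.png")
cv2.imwrite("pics/t_meter.png",cv2.resize(a[195:325,375:510],None,fx=5,fy=5,interpolation=cv2.INTER_CUBIC)[:600])
cv2.imwrite("pics/s_meter.png",cv2.resize(b[170:260,345:475],None,fx=6,fy=6,interpolation=cv2.INTER_CUBIC))
x=cv2.resize(a[245:305,265:365],None,fx=5,fy=5,interpolation=cv2.INTER_CUBIC)
y=cv2.resize(b[275:345,285:385],None,fx=4,fy=4,interpolation=cv2.INTER_CUBIC)
import numpy as np
w=np.zeros((580,500,3),np.uint8); w[:300,:500]=x; w[300:580,:400]=y
cv2.imwrite("pics/carr.png",w)
```

```text
(no output)
```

View pics/t_meter.png

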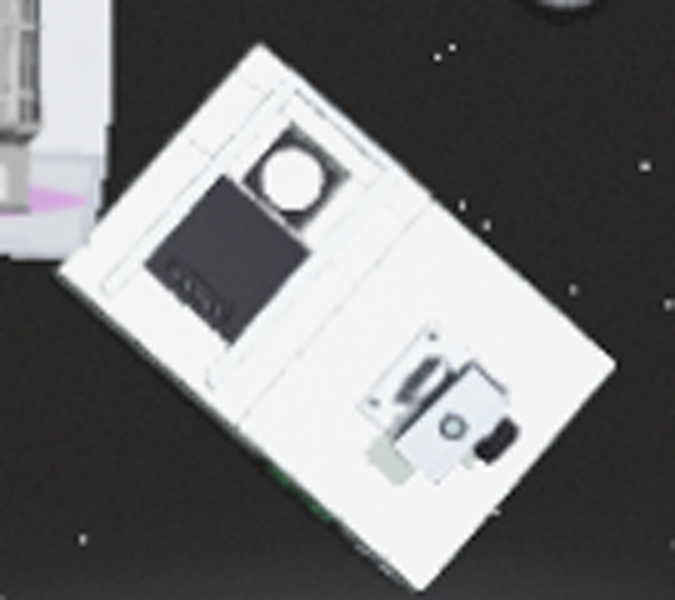

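View pics/s_meter.png

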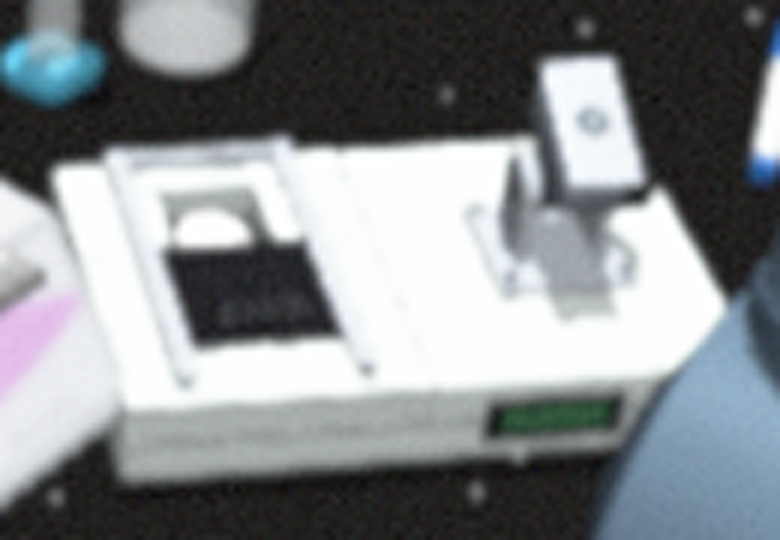

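View pics/carr.png

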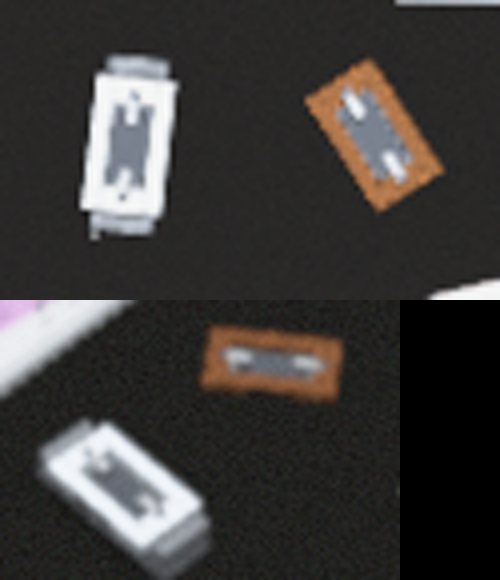

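```bash
cat > h.py <<'E'
import cv2, numpy as np
class Cam:
    def __init__(s,name):
        d=np.load(name); s.img=d["img"]; s.K=d["intrinsics"]; s.D=np.array([float(d["k1"]),0,0,0]); s.T=d["extrinsics"]
    def ray(s,p):
        u=cv2.undistortPoints(np.array(p,float).reshape(-1,1,2),s.K,s.D).reshape(-1,2)
        v=np.c_[u,np.ones(len(u))]@s.T[:3,:3].T
        return s.T[:3,3],v
    def plane(s,p,z):
        o,v=s.ray(p); return o+v*((z-o[2])/v[:,2])[:,None]
    def proj(s,P):
        R=s.T[:3,:3].T; t=-R@s.T[:3,3]
        return cv2.projectPoints(np.array(P,float).reshape(-1,1,3),cv2.Rodrigues(R)[0],t,s.K,s.D)[0].reshape(-1,2)
def tri(c1,p1,c2,p2):
    o1,v1=c1.ray(p1);o2,v2=c2.ray(p2);out=[]
    for a,b in zip(v1,v2):
        s,t=np.linalg.lstsq(np.c_[a,-b],o2-o1,rcond=None)[0]
        A=o1+s*a;B=o2+t*b; out.append(np.r_[(A+B)/2,np.linalg.norm(A-B)])
    return np.array(out)
E
python3 - <<'E'
from h import *
t=Cam("top0.npz"); s=Cam("scene0.npz")
g=cv2.cvtColor(t.img,cv2.COLOR_RGB2GRAY)
m=np.zeros_like(g); m[195:325,385:505]=(g[195:325,385:505]>170)*255
m=cv2.morphologyEx(m,cv2.MORPH_OPEN,np.ones((3,3)))
cs,_=cv2.findContours(m,cv2.RETR_EXTERNAL,cv2.CHAIN_APPROX_NONE)
c=max(cs,key=cv2.contourArea).reshape(-1,2); print(len(c),cv2.contourArea(c))
P=t.plane(c,50)[:,:2].astype(np.float32)
r=cv2.minAreaRect(P); print(r)
# hand corners
cr=np.array([[60,270],[260,45],[612,365],[420,590]])/5+[375,195]-0.4
Q=t.plane(cr,50)[:,:2]; print(Q, [np.linalg.norm(Q[i]-Q[(i+1)%4]) for i in range(4)], Q.mean(0))
print("port tri",tri(t,[465,280],s,[443.4,189.9]))
# carrier hand
k=np.array([[98,73],[178,82],[160,217],[81,210]])/5+[265,245]-.4
C=t.plane(k,24); print(C,[np.linalg.norm(C[i]-C[(i+1)%4]) for i in range(4)],C.mean(0))
# bystanders
E
```

```text
337 6214.5
((581.7861938476562, -234.3318634033203), (371.2029113769531, 170.9611053466797), 49.962032318115234)
[[ 570.47460669 -115.85509673]
 [ 699.81131969 -225.72924222]
 [ 525.9960438  -428.21733545]
 [ 398.41193615 -320.84406613]] [np.float64(169.7065501819929), np.float64(266.85797352161563), np.float64(166.75348118550832), np.float64(267.6304171269579)] [ 548.67347658 -272.66143513]
port tri [[ 489.44184421 -315.27886301  130.23010298    0.5834516 ]]
[[533.45740081 169.2793851   24.        ]
 [529.74519674 123.95136171  24.        ]
 [453.56812418 131.63275048  24.        ]
 [456.10149488 176.24758252  24.        ]] [np.float64(45.47977751715694), np.float64(76.5633732109559), np.float64(44.68670054327709), np.float64(77.66911843499238)] [493.21805415 150.27776995  24.        ]
```

Run:
```python
from h import *
t=Cam("top0.npz"); s=Cam("scene0.npz")
a=t.img[255:305,440:495]; b=s.img[170:215,420:465]
A=cv2.resize(a,None,fx=8,fy=8,interpolation=cv2.INTER_CUBIC); B=cv2.resize(b,None,fx=8,fy=8,interpolation=cv2.INTER_CUBIC)
w=np.zeros((400,800,3),np.uint8); w[:400,:440]=A; w[:360,440:800]=B
cv2.imwrite("pics/plate.png",w[:,:,::-1])
g=cv2.cvtColor(t.img,cv2.COLOR_RGB2GRAY)
# meter casing edges: for each hand edge, subpixel 1-D gradient search across the edge
cr=np.array([[60,270],[260,45],[612,365],[420,590]])/5+[375,195]-0.4
lines=[]
for i in range(4):
    p,q=cr[i],cr[(i+1)%4]; d=(q-p)/np.linalg.norm(q-p); n=np.array([-d[1],d[0]]); pts=[]
    for f in np.linspace(.12,.88,30):
        c=p+f*(q-p); k=np.linspace(-3,3,61); xy=(c+k[:,None]*n).astype(np.float32)
        v=cv2.remap(g,xy[None,:,0],xy[None,:,1],cv2.INTER_LINEAR)[0].astype(float)
        gr=np.abs(np.diff(cv2.GaussianBlur(v[None],(9,1),0)[0])); 
        if gr.max()>1.5: pts.append(xy[gr.argmax()])
    W=t.plane(pts,50)[:,:2].astype(np.float32)
    L=cv2.fitLine(W,cv2.DIST_HUBER,0,.01,.01).ravel(); lines.append(L); print(i,len(pts),L,np.degrees(np.arctan2(L[1],L[0])))
C=[]
for i in range(4):
    a,b=lines[i-1],lines[i]
    k=np.linalg.solve(np.c_[a[:2],-b[:2]],b[2:]-a[2:]); C.append(a[2:]+k[0]*a[:2])
C=np.array(C); print(C,[np.linalg.norm(C[i]-C[(i+1)%4]) for i in range(4)],C.mean(0))
```

```text
0 30 [   0.764937     -0.64410514  630.63214    -164.4822    ] -40.09861
1 30 [   0.6493358     0.76050186  609.7007     -334.0752    ] 49.508457
2 30 [   0.7680553   -0.6403835  469.5085    -383.04645  ] -39.82042
3 30 [   0.6423308     0.76642746  472.19775    -231.51294   ] 50.034153
[[ 570.68195 -114.00189]
 [ 702.6943  -225.16115]
 [ 526.9765  -430.9617 ]
 [ 396.33292 -322.03464]] [np.float32(172.57936), np.float32(270.61154), np.float32(170.09659), np.float32(271.4318)] [ 549.17145 -273.03986]
```

View pics/plate.png

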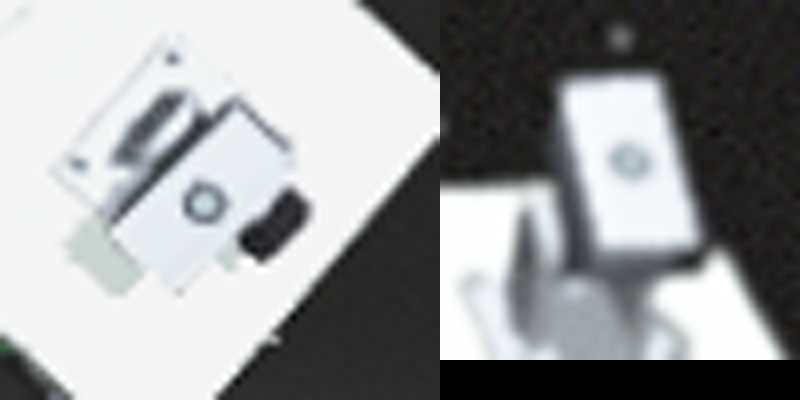

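Run:
```python
from h import *
t=Cam("top0.npz"); s=Cam("scene0.npz")
T=np.array([[237,97],[291,150],[180,293],[110,220],[205,203]])/8+[440,255]-.44
S=np.array([[117,78],[218,75],[258,250],[158,248],[190,160]])/8+[420,170]-.44
P=tri(t,T,s,S); print(P.round(1))
yaw=np.radians(-40.1); ex=np.array([np.cos(yaw),np.sin(yaw),0]); ey=np.array([-ex[1],ex[0],0]); c=np.array([549.2,-273.0,0])
M=np.c_[(P[:,:3]-c)@ex,(P[:,:3]-c)@ey,P[:,2]]; print(M.round(1))
up=M[[0,1]].mean(0)-M[[2,3]].mean(0); print(up,np.linalg.norm(up),np.arctan2(up[2],up[0]))
# port on circle from each view alone
for cam,p in((t,T[4]),(s,S[4])):
    for a in np.arange(.3,.5,.02):
        q=c-70*ey-48*np.sin(a)*ex+[0,0,87+48*np.cos(a)]; print(round(a,2),(cam.proj(q)-p).round(2)[0],end=";")
    print()
# rib: top front cam
for n,cam in(("t",t),("s",s)):
    for d in (.035,.068): pass
w=cv2.resize(t.img[220:275,395:450],None,fx=7,fy=7,interpolation=cv2.INTER_CUBIC); w2=cv2.resize(s.img[185:235,365:415],None,fx=7,fy=7,interpolation=cv2.INTER_CUBIC)
o=np.zeros((385,735,3),np.uint8);o[:,:385]=w;o[:350,385:]=w2
o=np.clip(o.astype(float)*1.8,0,255).astype(np.uint8)
cv2.imwrite("pics/rib.png",o[:,:,::-1])
```

```text
[[ 5.241e+02 -3.227e+02  1.425e+02  1.300e+00]
 [ 5.041e+02 -3.427e+02  1.432e+02  8.800e+00]
 [ 4.597e+02 -3.125e+02  1.128e+02  2.000e-01]
 [ 4.824e+02 -2.886e+02  1.148e+02  2.200e+00]
 [ 4.898e+02 -3.155e+02  1.310e+02  2.000e-01]]
[[ 12.8 -54.2 142.5]
 [ 10.4 -82.4 143.2]
 [-43.  -87.9 112.8]
 [-41.  -54.9 114.8]
 [-18.1 -70.8 131. ]]
[53.61421248  3.14548108 29.03327322] 61.05168944685391 0.49631086305941846
0.3 [ 0.97 -1.27];0.32 [ 0.71 -1.01];0.34 [ 0.46 -0.75];0.36 [ 0.2  -0.49];0.38 [-0.06 -0.24];0.4 [-0.31  0.02];0.42 [-0.57  0.27];0.44 [-0.82  0.51];0.46 [-1.08  0.76];0.48 [-1.33  1.  ];
0.3 [-0.7  -1.47];0.32 [-0.61 -1.17];0.34 [-0.52 -0.86];0.36 [-0.43 -0.55];0.38 [-0.34 -0.24];0.4 [-0.26  0.08];0.42 [-0.18  0.41];0.44 [-0.09  0.74];0.46 [-0.02  1.07];0.48 [0.06 1.41];
```

View pics/rib.png

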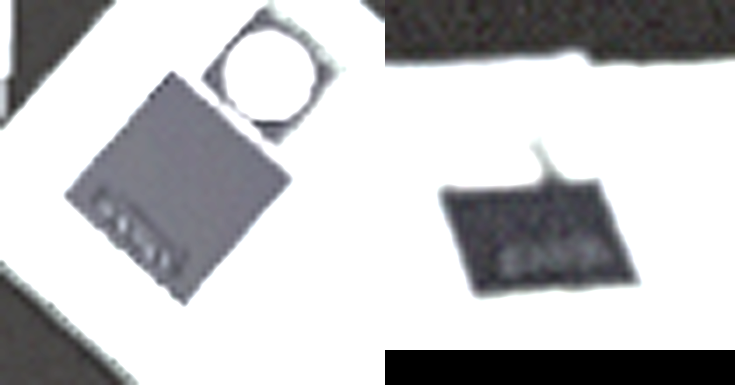

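Run:
```python
from h import *
t=Cam("top0.npz"); s=Cam("scene0.npz")
yaw=np.radians(-40.1); ex=np.array([np.cos(yaw),np.sin(yaw),0]); ey=np.array([-ex[1],ex[0],0]); c=np.array([549.2,-273.0,0])
f=lambda P:np.c_[(P-c)@ex,(P-c)@ey,P[:,2]].round(1)
print(f(t.plane(np.array([[175,72],[291,180],[184,305],[65,195]])/7+[395,220]-.43,55)))
print("rib pts z72",f(t.plane(np.array([[100,192],[90,208],[187,260],[172,278],[140,236]])/7+[395,220]-.43,72)))
print("scene cover",f(s.plane(np.array([[55,190],[215,180],[252,283],[92,295]])/7+[365,185]-.43,55)))
print("scene rib z72",f(s.plane(np.array([[115,245],[215,240],[165,243]])/7+[365,185]-.43,72)))
print("bystand: timer",t.plane([363,313],19)[0].round(),"dish",t.plane([227,295],14)[0].round(),"brown",t.plane([340,272],24)[0].round())
print("shaker front right corner",t.plane([[398,95],[397,246]],60).round())
```

```text
[[ 14.8 100.   55. ]
 [ 13.4  37.2  55. ]
 [-52.4  36.6  55. ]
 [-51.2 100.6  55. ]]
rib pts z72 [[-43.5  92.4  72. ]
 [-50.8  91.2  72. ]
 [-40.8  49.4  72. ]
 [-50.   49.2  72. ]
 [-46.   69.4  72. ]]
scene cover [[  9.9  98.   55. ]
 [  9.4  37.1  55. ]
 [-53.   38.7  55. ]
 [-53.4  97.8  55. ]]
scene rib z72 [[-46.9  89.5  72. ]
 [-48.   53.1  72. ]
 [-47.7  71.4  72. ]]
bystand: timer [389. -57.  19.] dish [427. 330.  14.] brown [502.  11.  24.]
shaker front right corner [[1008. -140.   60.]
 [ 578. -143.   60.]]
```

Call:
carry_out:
  motion:
    - [0.05,0.056,0,5]
    - [0.1,0.112,0,10]
    - [0.15,0.168,0,15]
    - [0.2,0.225,0,20]
    - [0.25,0.281,0,25]
    - [0.3,0.337,0,30]
    - [0.345,0.388,0,35]
    - [0.345,0.388,0,35]
  gripper: 0.5

```text
clock: 0.9
tcp_pos: [435.0, -327.1, 242.0]
ee_rot: [-2.846, -1.329, 0.0]
contact_force: [0.3, -0.4, -0.3]
finger_gap: 0.501
```

Call:
carry_out:
  motion:
    - [0.033,0.037,0,0]
    - [0.066,0.073,0,0]
    - [0.1,0.111,0,0]
    - [0.1237,0.1375,0,0]
    - [0.1237,0.1375,0,0]
    - [0.1237,0.1375,0,0]

```text
clock: 1.5
tcp_pos: [557.8, -190.8, 241.7]
ee_rot: [-2.845, -1.33, 0.001]
contact_force: [0.4, 0.4, 1.2]
finger_gap: 0.501
```

```bash
cat >> h.py <<'E'
def snap(n,tag):
    from workcell import capture
    c=capture(n); np.savez(f"{tag}.npz",**c); cv2.imwrite(f"pics/{tag}.png",c["img"][:,:,::-1]); return Cam(f"{tag}.npz")
E
python3 - <<'E'
from h import *
s=snap("scene","s1"); t=snap("top","t1")
cv2.imwrite("pics/c1.png",np.hstack([cv2.resize(s.img[110:270,320:480],None,fx=2.4,fy=2.4),cv2.resize(t.img[180:340,370:530],None,fx=2.4,fy=2.4)])[:,:,::-1])
E
```

```text
(no output)
```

View pics/c1.png

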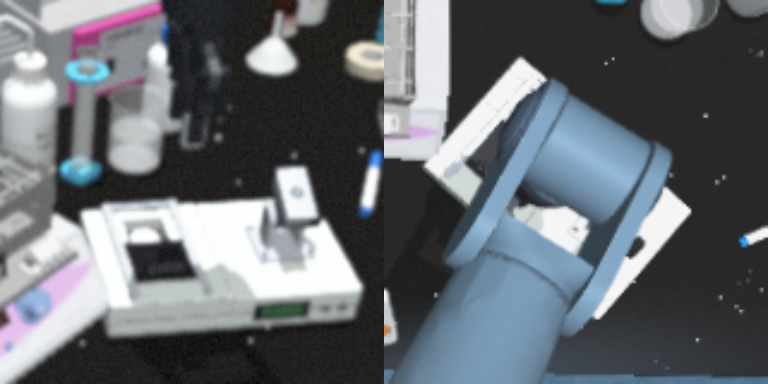

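Call:
carry_out:
  motion:
    - [0.001,0.001,-0.04,0]
    - [0.001,0.001,-0.08,0]
    - [0.001,0.001,-0.12,0]
    - [0.001,0.001,-0.15,0]
    - [0.001,0.001,-0.168,0]
    - [0.001,0.001,-0.169,0]
    - [0.001,0.001,-0.169,0]

```text
clock: 2.3
tcp_pos: [558.5, -191.5, 73.6]
ee_rot: [2.848, 1.325, -0.0]
contact_force: [0.1, 0.1, 0.4]
finger_gap: 0.507
```

Run:
```python
from h import *
s=snap("scene","s2")
cv2.imwrite("pics/c2.png",cv2.resize(s.img[130:250,330:470],None,fx=5,fy=5)[:,:,::-1])
```

```text
(no output)
```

View pics/c2.png

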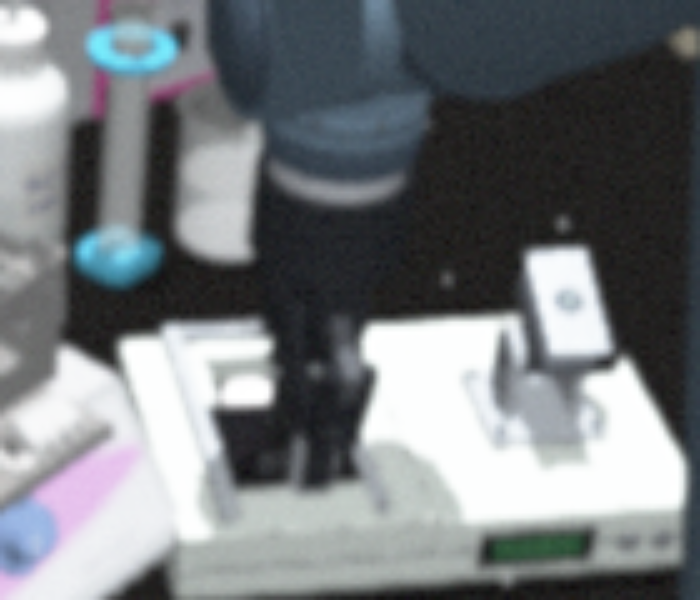

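Run:
```python
from h import *
s=Cam("s2.npz")
yaw=np.radians(-40.1); ex=np.array([np.cos(yaw),np.sin(yaw),0]); ey=np.array([-ex[1],ex[0],0]); c=np.array([549.2,-273.0,0])
f=lambda P:np.c_[(P-c)@ex,(P-c)@ey,P[:,2]].round(1)
tip=np.array([558.5,-191.5,63])
print(f(tip[None]))
for n,P in(("tip",tip),("tipfront",tip-25*ex),("front L",tip-28*ex+11*ey),("front R",tip-28*ex-11*ey),("rib",c-46.5*ex+70*ey+[0,0,72]),("ribL",c-46.5*ex+92*ey+[0,0,72]),("ribR",c-46.5*ex+48*ey+[0,0,72])):
    print(n,((s.proj(P)[0]-[330,130])*5).round())
```

```text
[[-45.4  68.3  63. ]]
tip [294. 457.]
tipfront [305. 488.]
front L [285. 493.]
front R [328. 490.]
rib [293. 445.]
ribL [250. 448.]
ribR [336. 442.]
```

Call:
carry_out:
  motion:
    - [0,0,-0.001,0]
    - [0,0,-0.001,0]
    - [0,0,-0.001,0]
    - [0,0,-0.001,0]
    - [0,0,-0.001,0]
    - [0,0,-0.001,0]
    - [0,0,-0.001,0]
    - [0,0,-0.001,0]
  gripper: 0

```text
clock: 3.15
tcp_pos: [559.6, -191.1, 73.7]
ee_rot: [2.845, 1.327, 0.002]
contact_force: [-1.4, -0.8, 6.9]
finger_gap: 0.047
```

Call:
carry_out:
  motion:
    - [0.0038,-0.0032,0.001,0]
    - [0.0115,-0.0097,0.001,0]
    - [0.0191,-0.0161,0.001,0]
    - [0.0268,-0.0225,0.001,0]
    - [0.0344,-0.029,0.001,0]
    - [0.0344,-0.029,0.001,0]

```text
clock: 3.75
tcp_pos: [594.9, -220.9, 73.7]
ee_rot: [2.846, 1.326, 0.003]
contact_force: [0.3, -2.3, 4.2]
finger_gap: 0.046
```

Run:
```python
from h import *
s=snap("scene","s3")
cv2.imwrite("pics/c3.png",cv2.resize(s.img[130:250,330:470],None,fx=5,fy=5)[:,:,::-1])
```

```text
(no output)
```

View pics/c3.png

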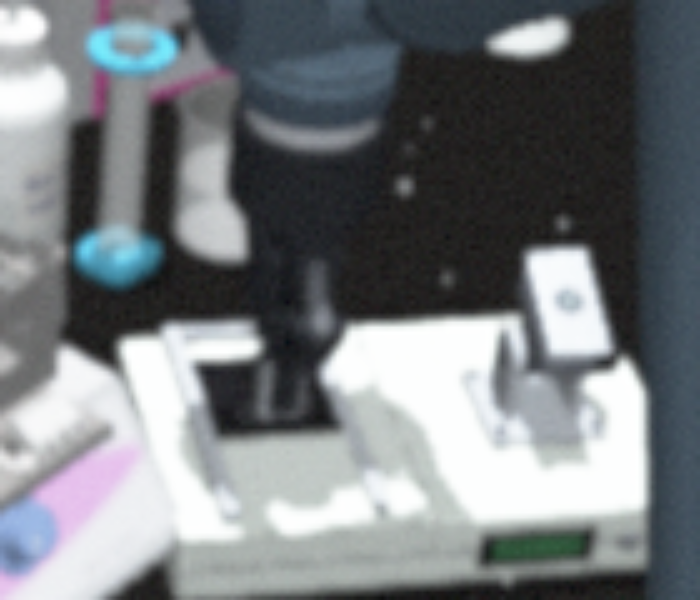

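Call:
carry_out:
  motion:
    - [0.0023,-0.0019,0,0]
    - [0.0046,-0.0039,0,0]
    - [0.0061,-0.0052,0,0]
    - [0.0077,-0.0064,0,0]
    - [0.0077,-0.0064,0,0]

```text
clock: 4.3
tcp_pos: [601.1, -226.2, 73.7]
ee_rot: [2.847, 1.328, 0.0]
contact_force: [-0.8, -1.1, 5.3]
finger_gap: 0.044
```

Call:
carry_out:
  motion:
    - [0.0008,-0.0006,0,0]
    - [0.0015,-0.0013,0,0]
    - [0.0023,-0.0019,0,0]
    - [0.0031,-0.0026,0,0]
    - [0.0031,-0.0026,0,0]

```text
clock: 4.8
tcp_pos: [604.1, -228.6, 73.7]
ee_rot: [2.847, 1.328, -0.0]
contact_force: [-1.2, -0.9, 5.8]
finger_gap: 0.047
```

Call:
carry_out:
  motion:
    - [0.0008,-0.0006,0,0]
    - [0.0015,-0.0013,0,0]
    - [0.0023,-0.0019,0,0]
    - [0.0023,-0.0019,0,0]

```text
clock: 5.2
tcp_pos: [606.3, -230.5, 73.7]
ee_rot: [2.847, 1.328, -0.0]
contact_force: [-1.6, -0.8, 5.6]
finger_gap: 0.048
```

Call:
carry_out:
  motion:
    - [0.0008,-0.0006,0,0]
    - [0.0015,-0.0013,0,0]
    - [0.0023,-0.0019,0,0]
    - [0.0023,-0.0019,0,0]

```text
clock: 5.6
tcp_pos: [608.6, -232.5, 73.7]
ee_rot: [2.847, 1.328, -0.0]
contact_force: [-1.8, -0.3, 5.9]
finger_gap: 0.047
```

Call:
carry_out:
  motion:
    - [0.0008,-0.0006,0,0]
    - [0.0015,-0.0013,0,0]
    - [0.0023,-0.0019,0,0]
    - [0.0023,-0.0019,0,0]

```text
clock: 6.0
tcp_pos: [609.6, -233.2, 73.6]
ee_rot: [-2.843, -1.327, 0.005]
contact_force: [-7.6, 3.6, 11.1]
finger_gap: 0.042
```

Run:
```python
from h import *
s=snap("scene","s4"); t=snap("top","t4")
cv2.imwrite("pics/c4.png",cv2.resize(s.img[130:250,330:470],None,fx=5,fy=5)[:,:,::-1])
```

```text
(no output)
```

View pics/c4.png

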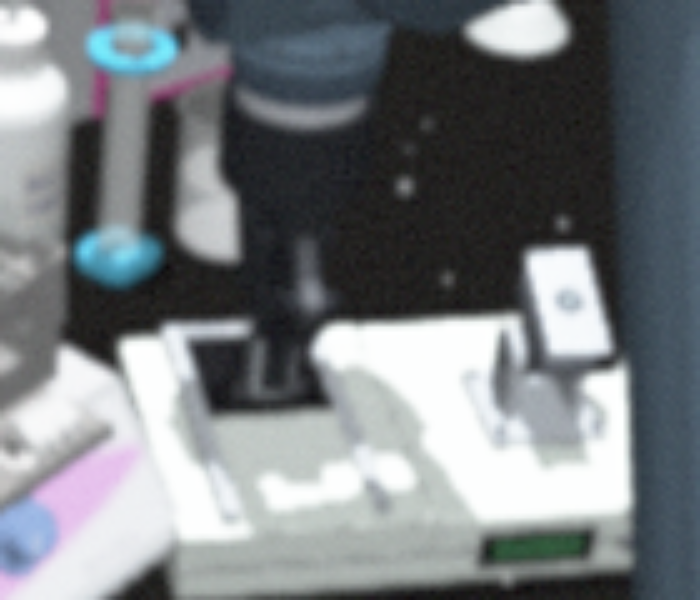

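Call:
carry_out:
  motion:
    - [0,0,0,0]
    - [0,0,0,0]
    - [0,0,0,0]
    - [0,0,0,0]
    - [0,0,0,0]
    - [0,0,0.02,0]
    - [0,0,0.06,0]
    - [0,0,0.1,0]
  gripper: 0.4

```text
clock: 6.9
tcp_pos: [610.2, -233.9, 173.3]
ee_rot: [-2.845, -1.327, 0.002]
contact_force: [2.0, -0.8, 0.9]
finger_gap: 0.401
```

Run:
```python
from h import *
s=snap("scene","s5"); t=snap("top","t5")
cv2.imwrite("pics/c5.png",cv2.resize(s.img[130:250,330:470],None,fx=5,fy=5)[:,:,::-1])
yaw=np.radians(-40.1); ex=np.array([np.cos(yaw),np.sin(yaw),0]); ey=np.array([-ex[1],ex[0],0]); c=np.array([549.2,-273.0,0])
# carrier: precise, from initial top, and expected corners
```

```text
(no output)
```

View pics/c5.png

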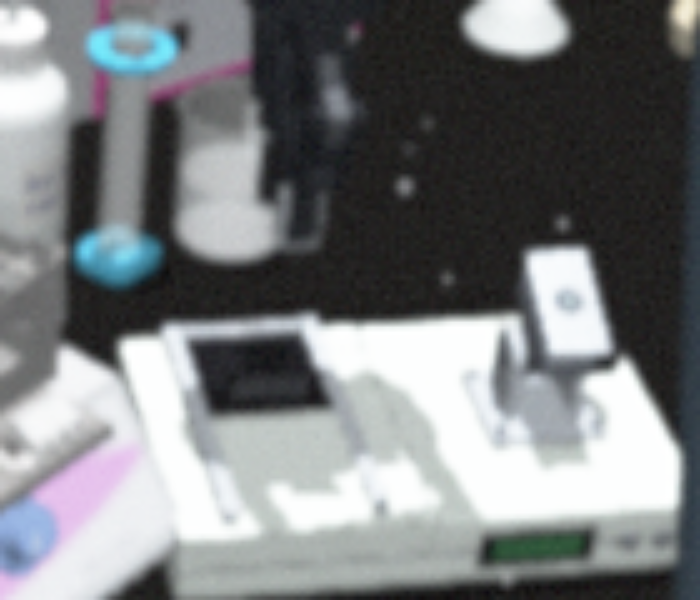

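Run:
```python
from h import *
s=Cam("s5.npz"); t=Cam("top0.npz")
yaw=np.radians(-40.1); ex=np.array([np.cos(yaw),np.sin(yaw),0]); ey=np.array([-ex[1],ex[0],0]); c=np.array([549.2,-273.0,0])
f=lambda P:np.c_[(P-c)@ex,(P-c)@ey,P[:,2]].round(1)
print("front edge",f(s.plane(np.array([[218,414],[332,405],[190,340],[300,334]])/5+[330,130]-.4,55)))
print("rib",f(s.plane(np.array([[232,380],[308,373]])/5+[330,130]-.4,72)))
g=cv2.cvtColor(t.img,cv2.COLOR_RGB2GRAY)
cr=np.array([[98,73],[178,82],[160,217],[81,210]])/5+[265,245]-.4
lines=[]
for i in range(4):
    p,q=cr[i],cr[(i+1)%4]; d=(q-p)/np.linalg.norm(q-p); n=np.array([-d[1],d[0]]); pts=[]
    for fr in np.linspace(.15,.85,15):
        cc=p+fr*(q-p); k=np.linspace(-2,2,41); xy=(cc+k[:,None]*n).astype(np.float32)
        v=cv2.remap(g,xy[None,:,0],xy[None,:,1],cv2.INTER_LINEAR)[0].astype(float)
        gr=np.abs(np.diff(cv2.GaussianBlur(v[None],(9,1),0)[0])); pts.append(xy[gr.argmax()])
    W=t.plane(pts,24)[:,:2].astype(np.float32)
    L=cv2.fitLine(W,cv2.DIST_HUBER,0,.01,.01).ravel(); lines.append(L); print(i,np.degrees(np.arctan2(L[1],L[0])))
C=[]
for i in range(4):
    a,b=lines[i-1],lines[i]; k=np.linalg.solve(np.c_[a[:2],-b[:2]],b[2:]-a[2:]); C.append(a[2:]+k[0]*a[:2])
C=np.array(C); print(C,[np.linalg.norm(C[i]-C[(i+1)%4]) for i in range(4)],C.mean(0))
# scene view check
K=np.array([[45,470],[105,425],[207,507],[145,548]])-[0,300]; K=K/4+[285,275]-.4
print(s.plane(K,24).round(1))
```

```text
front edge [[ 6.8 96.6 55. ]
 [ 7.9 35.5 55. ]
 [73.8 97.8 55. ]
 [72.8 37.3 55. ]]
rib [[12.7 89.4 72. ]
 [14.4 48.6 72. ]]
0 88.846306
1 -5.363953
2 85.52818
3 -5.5149026
[[531.5589  170.25328]
 [530.62976 124.11492]
 [453.31708 131.37405]
 [456.92126 177.45966]] [np.float32(46.147717), np.float32(77.652725), np.float32(46.226326), np.float32(74.98472)] [493.10678 150.80048]
[[530.3 172.7  24. ]
 [529.2 126.9  24. ]
 [449.9 132.8  24. ]
 [455.3 175.5  24. ]]
```

Call:
carry_out:
  motion:
    - [-0.01,0,0.045,0]
    - [-0.04,0,0.08,0]
    - [-0.08,0,0.09,0]
    - [-0.117,0,0.09,-5]
    - [-0.117,0.045,0.09,-13]
    - [-0.117,0.095,0.09,-21]
    - [-0.117,0.145,0.09,-29]
    - [-0.117,0.195,0.09,-37]
  gripper: 1

```text
clock: 7.8
tcp_pos: [493.6, -46.1, 262.9]
ee_rot: [-3.12, -0.368, -0.0]
contact_force: [0.6, -0.6, 0.5]
finger_gap: 0.999
```

Call:
carry_out:
  motion:
    - [0,0.049,0,-8]
    - [0,0.098,0,-15]
    - [0,0.147,0,-18.4]
    - [0,0.185,0,-18.4]
    - [0,0.189,0,-18.4]
    - [0,0.189,0,-18.4]
    - [0,0.189,0,-18.4]

```text
clock: 8.5
tcp_pos: [494.1, 140.5, 262.9]
ee_rot: [3.139, -0.126, -0.001]
contact_force: [0.0, -0.6, -0.7]
finger_gap: 0.997
```

Run:
```python
from h import *
from workcell import state
s=snap("scene","s6"); t=snap("top","t6"); print(state()["tcp_pos"],state()["ee_rot"],state()["clock"])
a=cv2.resize(s.img[220:380,230:390],None,fx=2.4,fy=2.4); b=cv2.resize(t.img[195:325,375:505],None,fx=3,fy=3)
o=np.zeros((390,800,3),np.uint8); o[:384,:384]=a; o[:390,400:790]=b
cv2.imwrite("pics/c6.png",o[:,:,::-1])
```

```text
[494.30622885 140.04506348 263.121228  ] [ 3.13877021e+00 -1.28475234e-01 -3.35011150e-04] 8.6
```

View pics/c6.png

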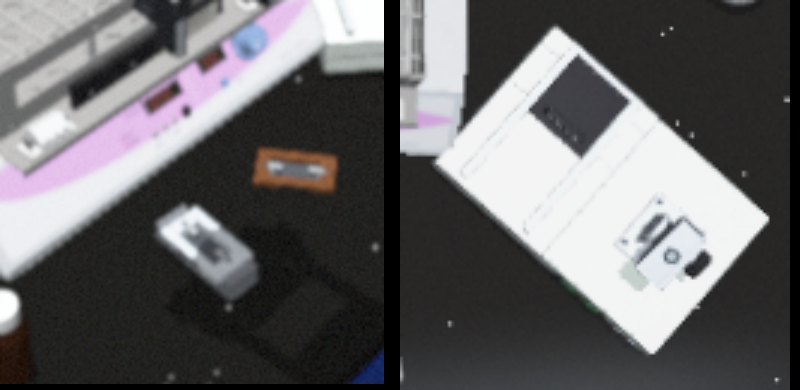

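Run:
```python
from h import *
t=Cam("t6.npz"); t0=Cam("top0.npz")
yaw=np.radians(-40.1); ex=np.array([np.cos(yaw),np.sin(yaw),0]); ey=np.array([-ex[1],ex[0],0]); c=np.array([549.2,-273.0,0])
def edge(cam,x0,x1,z,y0=50,y1=92):
    g=cv2.cvtColor(cam.img,cv2.COLOR_RGB2GRAY); out=[]
    xs=np.linspace(x0,x1,200)
    for y in np.linspace(y0,y1,15):
        p=cam.proj(c+xs[:,None]*ex+y*ey+np.array([0,0,z])).astype(np.float32)
        v=cv2.remap(g,p[None,:,0],p[None,:,1],cv2.INTER_LINEAR)[0].astype(float)
        d=np.diff(cv2.GaussianBlur(v[None],(31,1),0)[0]); k=np.abs(d).argmax(); out.append(xs[k])
    return np.median(out),np.std(out)
print("open front",edge(t0,-70,-48,55),"rear",edge(t0,5,20,55))
print("home front",edge(t,-5,12,55,45,95),"rear",edge(t,65,85,55))
w=cv2.resize(t.img[205:260,415:470],None,fx=8,fy=8,interpolation=cv2.INTER_CUBIC); cv2.imwrite("pics/cov.png",w[:,:,::-1])
```

```text
open front (np.float64(-53.63819095477387), np.float64(0.47284198125507565)) rear (np.float64(14.798994974874372), np.float64(1.4976223338114787))
home front (np.float64(7.21608040201005), np.float64(0.37751534757253136)) rear (np.float64(77.76381909547739), np.float64(1.594076727275838))
```

View pics/cov.png

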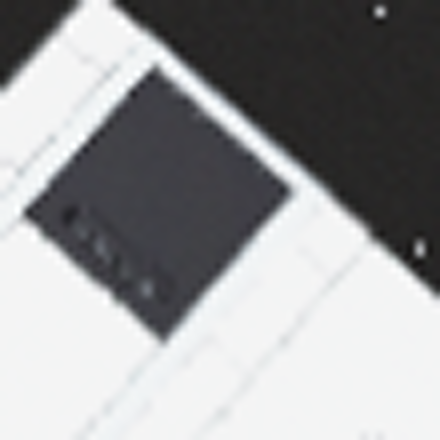

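Call:
carry_out:
  motion:
    - [-0.001,0.0105,0,-0.7]
    - [-0.001,0.0105,-0.05,-0.7]
    - [-0.001,0.0105,-0.1,-0.7]
    - [-0.001,0.0105,-0.15,-0.7]
    - [-0.001,0.0105,-0.2,-0.7]
    - [-0.001,0.0105,-0.2,-0.7]
    - [-0.001,0.0105,-0.2,-0.7]

```text
clock: 9.3
tcp_pos: [493.4, 150.9, 63.7]
ee_rot: [3.138, -0.147, -0.002]
contact_force: [0.5, 0.1, 0.5]
finger_gap: 1.001
```

Run:
```python
from h import *
from workcell import state
s=snap("scene","s7"); t=snap("top","t7"); print(state()["tcp_pos"],state()["ee_rot"],state()["clock"])
a=cv2.resize(s.img[250:370,250:390],None,fx=4,fy=4,interpolation=cv2.INTER_CUBIC)
cv2.imwrite("pics/c7.png",a[:,:,::-1])
tc=state()["tcp_pos"]; 
for d in (0,-11): print(((s.proj(tc+[0,0,d])[0]-[250,250])*4).round())
print(((s.proj([493.1,150.8,24])[0]-[250,250])*4).round())
```

```text
[495.88753966 151.52494387  66.70916429] [-3.13744298  0.14574886 -0.00938073] 9.4
[258. 225.]
[258. 239.]
[262. 282.]
```

View pics/c7.png

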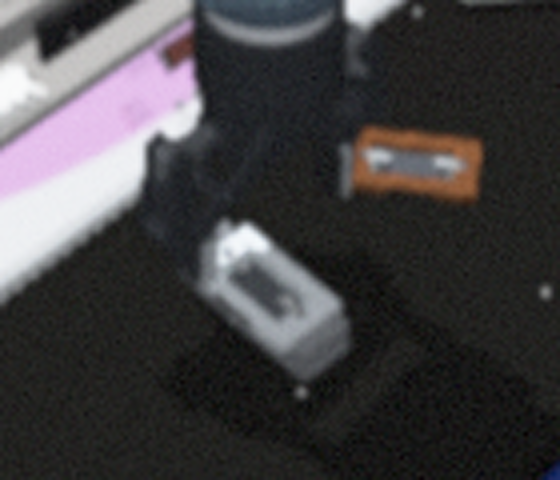

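Run:
```python
from workcell import state
s=state(); print(s)
```

```text
{'clock': 9.4, 'q': array([7.76492955e-02, 1.76147794e-01, 1.99718198e+00, 8.69203745e-06,
       9.62242322e-01, 1.74128325e+00]), 'dq': array([ 0.00706141, -0.01687411, -0.00697652, -0.00204786, -0.0045767 ,
        0.00020741]), 'effort': array([-7.02731358e-02, -3.18442011e+01, -2.47816390e+01, -2.36116837e-03,
        4.06839559e-02, -6.45000382e-04]), 'tcp_pos': array([495.88753966, 151.52494387,  66.70916429]), 'ee_rot': array([-3.13744298,  0.14574886, -0.00938073]), 'contact_force': array([ 0.31907424, -0.60371957,  0.21662628]), 'torque': array([ 0.04374916, -0.00573389,  0.02265705]), 'finger_gap': 1.0009609849545469}
```

Call:
carry_out:
  motion:
    - [0,0,0,0]
    - [0,0,0,0]

```text
clock: 9.6
tcp_pos: [494.9, 151.9, 65.8]
ee_rot: [-3.138, 0.145, -0.007]
contact_force: [0.7, 0.7, 0.0]
finger_gap: 0.998
```

Call:
carry_out:
  motion:
    - [0,0,0,0]
    - [0,0,0,0]
    - [0,0,0,0]

```text
clock: 9.9
tcp_pos: [493.2, 151.8, 63.5]
ee_rot: [-3.138, 0.144, -0.001]
contact_force: [-0.1, -0.2, -0.4]
finger_gap: 1.002
```

Call:
carry_out:
  motion:
    - [0,-0.001,-0.01,0]
    - [0,-0.001,-0.02,0]
    - [0,-0.001,-0.03,0]
    - [0,-0.001,-0.04,0]
    - [0,-0.001,-0.048,0]
    - [0,-0.001,-0.052,0]
    - [0,-0.001,-0.052,0]
    - [0,-0.001,-0.052,0]

```text
clock: 10.7
tcp_pos: [493.4, 150.8, 11.4]
ee_rot: [-3.138, 0.145, -0.001]
contact_force: [-0.0, 0.2, 0.8]
finger_gap: 1.0
```

Run:
```python
from h import *
from workcell import state
s=snap("scene","s8"); print(state()["tcp_pos"],state()["contact_force"],state()["clock"])
a=cv2.resize(s.img[250:370,250:390],None,fx=4,fy=4,interpolation=cv2.INTER_CUBIC)
a=np.clip(a.astype(float)*1.7,0,255).astype(np.uint8)
cv2.imwrite("pics/c8.png",a[:,:,::-1])
```

```text
[493.58337702 150.79105946  11.6910643 ] [-0.01221239  0.12881034 -0.1198037 ] 10.75
```

View pics/c8.png

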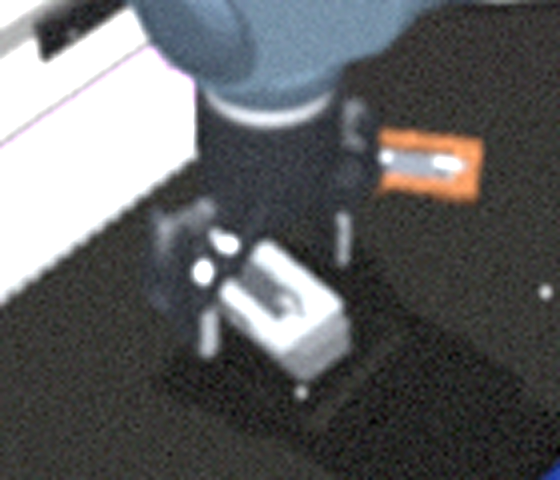

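Call:
carry_out:
  motion:
    - [0,0,0,0]
    - [0,0,0,0]
    - [0,0,0,0]
    - [0,0,0,0]
    - [0,0,0,0]
    - [0,0,0,0]
  gripper: 0

```text
clock: 11.35
tcp_pos: [493.7, 150.8, 11.8]
ee_rot: [-3.138, 0.145, -0.002]
contact_force: [-1.3, 0.1, 5.9]
finger_gap: 0.498
```

Call:
carry_out:
  motion:
    - [0,0,0.01,0]
    - [0,0,0.03,0]
    - [0,0,0.06,0]
    - [0,0,0.1,0]
    - [0,0,0.14,0]
    - [0,0,0.17,0]
    - [0,0,0.18,0]
    - [0,0,0.18,0]

```text
clock: 12.15
tcp_pos: [493.7, 150.8, 192.5]
ee_rot: [-3.138, 0.144, -0.004]
contact_force: [-0.6, -0.0, -0.6]
finger_gap: 0.501
```

Call:
carry_out:
  motion:
    - [0,-0.03,0,-3]
    - [0,-0.07,0,-8]
    - [0,-0.11,0,-13]
    - [0,-0.15,0,-18]
    - [0,-0.19,0,-23]
    - [0,-0.23,0,-28]
    - [0,-0.27,0,-33]
    - [0,-0.3,0,-34.8]

```text
clock: 12.95
tcp_pos: [491.5, -150.7, 188.3]
ee_rot: [-2.949, 1.082, 0.008]
contact_force: [-0.0, 0.3, -0.3]
finger_gap: 0.498
```

Run:
```python
from h import *
from workcell import state
s=snap("scene","s9"); t=snap("top","t9"); print(state()["tcp_pos"],state()["ee_rot"],state()["contact_force"],state()["clock"])
a=cv2.resize(s.img[120:260,320:480],None,fx=5,fy=4.2,interpolation=cv2.INTER_CUBIC)
a=np.clip(a.astype(float)*1.3,0,255).astype(np.uint8)
cv2.imwrite("pics/c9.png",a[:,:,::-1])
```

```text
[ 491.76710833 -151.69170122  188.61165946] [-2.94869613  1.083574    0.00661659] [-0.61864669 -0.20210915 -0.30512356] 13.05
```

View pics/c9.png

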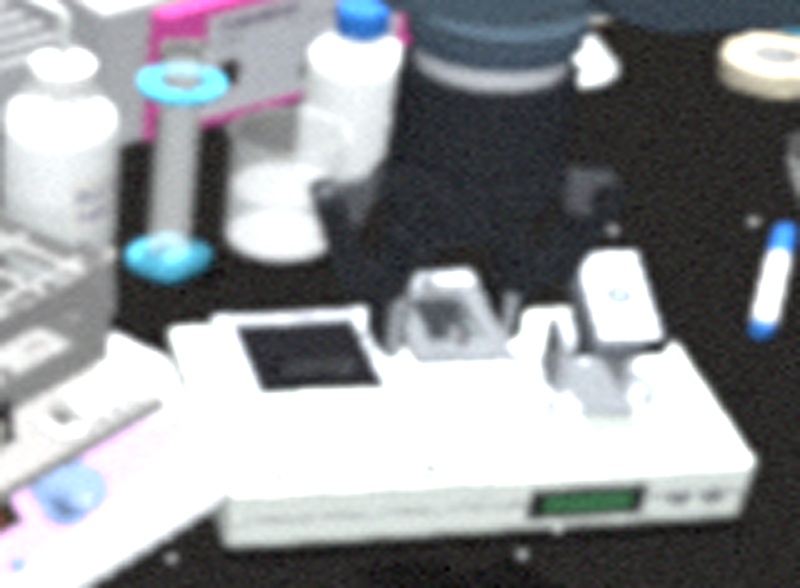

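Call:
carry_out:
  motion:
    - [0,-0.03,0,0.2]
    - [0,-0.07,0,0.2]
    - [0,-0.11,0,0.2]
    - [-0.001,-0.14,0,0.2]
    - [-0.002,-0.155,0,0.2]
    - [-0.002,-0.1635,0,0.2]
    - [-0.002,-0.1635,0,0.2]
    - [-0.002,-0.1635,0,0.2]

```text
clock: 13.85
tcp_pos: [491.2, -311.3, 190.7]
ee_rot: [-2.953, 1.069, 0.002]
contact_force: [0.2, -0.5, 0.2]
finger_gap: 0.504
```

Call:
carry_out:
  motion:
    - [0,0,-0.01,0]
    - [0,0,-0.02,0]
    - [0,0,-0.03,0]
    - [0,0,-0.036,0]
    - [0,0,-0.036,0]
    - [0,0,-0.036,0]
    - [0,0,-0.036,0]

```text
clock: 14.55
tcp_pos: [491.4, -313.1, 155.8]
ee_rot: [2.953, -1.071, 0.001]
contact_force: [-0.4, 0.9, 0.0]
finger_gap: 0.497
```

Run:
```python
from h import *
from workcell import state
s=snap("scene","s10"); print(state()["tcp_pos"],state()["ee_rot"],state()["contact_force"],state()["clock"])
a=cv2.resize(s.img[140:240,390:490],None,fx=6,fy=6,interpolation=cv2.INTER_CUBIC)
a=np.clip(a.astype(float)*1.3,0,255).astype(np.uint8)
cv2.imwrite("pics/c10.png",a[:,:,::-1])
```

```text
[ 491.42112292 -313.06343938  155.85609156] [ 2.95287640e+00 -1.07126806e+00  1.52394451e-03] [-0.00432344  0.16884389 -0.37937112] 14.6
```

View pics/c10.png

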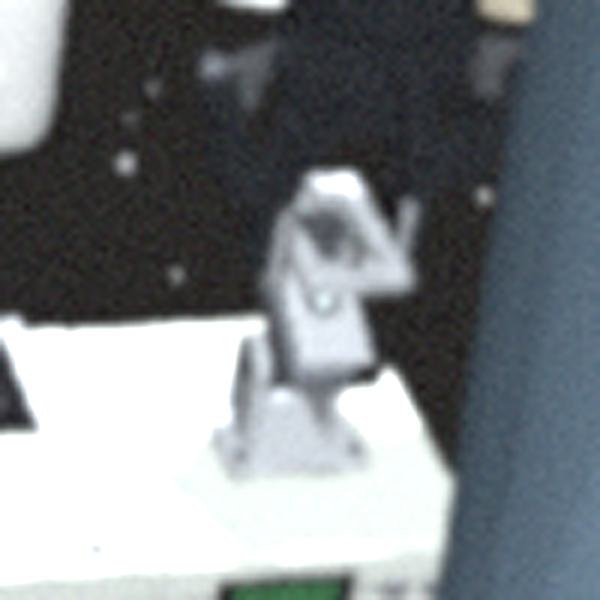

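```bash
cat >> h.py <<'E'
yaw=np.radians(-40.1); ex=np.array([np.cos(yaw),np.sin(yaw),0]); ey=np.array([-ex[1],ex[0],0]); cm=np.array([549.2,-273.0,0]); ez=np.array([0,0,1.])
f=lambda P:np.c_[(P-cm)@ex,(P-cm)@ey,P[:,2]].round(1)
E
python3 - <<'E'
from h import *
s=Cam("s10.npz")
tc=np.array([491.4,-313.1,155.9]); top=tc+[0,0,12.4]
pr=[]
for a,b in((38,22),(38,-22),(-38,-22),(-38,22)):
    pr.append((s.proj(top+a*ex+b*ey)[0]-[390,140])*6)
print(np.array(pr).round())
# observed top-face corners (front right, front left?) 
ob=np.array([[362,173],[305,178],[412,278],[290,215]])
print(f(s.plane(ob/6+[390,140]-.4,168.3)), f(top[None]))
a=cv2.resize(s.img[155:205,425:475],None,fx=11,fy=11,interpolation=cv2.INTER_CUBIC); a=np.clip((a.astype(float)-20)*1.5,0,255).astype(np.uint8)
for p in pr:
    q=(p/6+[390,140]-[425,155])*11; cv2.circle(a,tuple(int(v) for v in q),4,(255,0,0),1)
cv2.imwrite("pics/c10b.png",a[:,:,::-1])
E
```

```text
[[249. 176.]
 [351. 170.]
 [411. 271.]
 [305. 278.]]
[[ 18.7 -93.3 168.3]
 [ 17.6 -68.3 168.3]
 [-59.5 -88.2 168.3]
 [ -9.3 -53.5 168.3]] [[-18.4 -67.9 168.3]]
```

View pics/c10b.png

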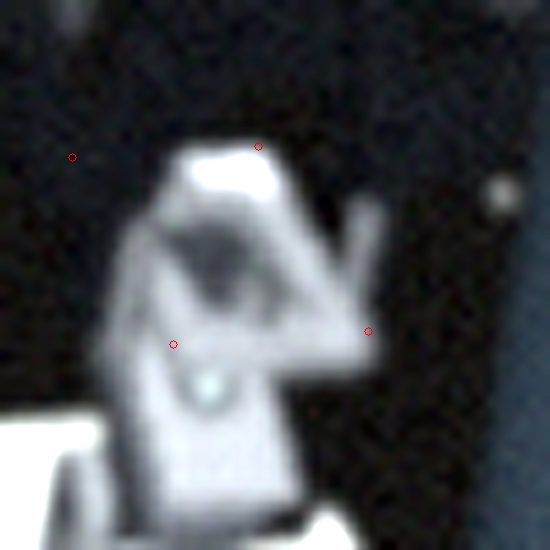

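Call:
carry_out:
  motion:
    - [-0.0014,-0.0021,-0.005,0]
    - [-0.0014,-0.0021,-0.01,0]
    - [-0.0014,-0.0021,-0.014,0]
    - [-0.0014,-0.0021,-0.016,0]
    - [-0.0014,-0.0021,-0.017,0]
    - [-0.0014,-0.0021,-0.017,0]
    - [-0.0014,-0.0021,-0.017,0]

```text
clock: 15.3
tcp_pos: [489.9, -314.9, 138.6]
ee_rot: [2.953, -1.071, 0.001]
contact_force: [-0.8, 0.6, 0.0]
finger_gap: 0.5
```

Call:
carry_out:
  motion:
    - [0,0,-0.001,0]
    - [0,0,-0.002,0]
    - [0,0,-0.003,0]
    - [0,0,-0.003,0]

```text
clock: 15.7
tcp_pos: [490.4, -315.4, 136.1]
ee_rot: [2.953, -1.071, 0.003]
contact_force: [0.7, -0.2, 4.1]
finger_gap: 0.498
```

Call:
carry_out:
  motion:
    - [0,0,-0.001,0]
    - [0,0,-0.002,0]
    - [0,0,-0.003,0]
    - [0,0,-0.003,0]

```text
clock: 16.1
tcp_pos: [491.0, -315.9, 133.8]
ee_rot: [2.952, -1.071, 0.006]
contact_force: [1.4, -0.9, 6.6]
finger_gap: 0.505
```

Call:
carry_out:
  motion:
    - [0,0,-0.001,0]
    - [0,0,-0.002,0]
    - [0,0,-0.003,0]
    - [0,0,-0.003,0]

```text
clock: 16.5
tcp_pos: [491.6, -316.5, 131.7]
ee_rot: [2.951, -1.071, 0.009]
contact_force: [1.6, -1.0, 9.3]
finger_gap: 0.498
```

Run:
```python
from h import *
from workcell import state
s=snap("scene","s11"); st=state(); print(st["tcp_pos"],st["ee_rot"],st["contact_force"],st["torque"],st["clock"])
a=cv2.resize(s.img[155:215,420:480],None,fx=10,fy=10,interpolation=cv2.INTER_CUBIC); a=np.clip((a.astype(float)-20)*1.3,0,255).astype(np.uint8)
cv2.imwrite("pics/c11.png",a[:,:,::-1])
```

```text
[ 491.56524789 -316.41454567  131.68678219] [ 2.95114364 -1.07059138  0.00928683] [ 1.94878529 -0.98369445  9.25814885] [-0.25453834 -0.5312412   0.00649246] 16.55
```

View pics/c11.png

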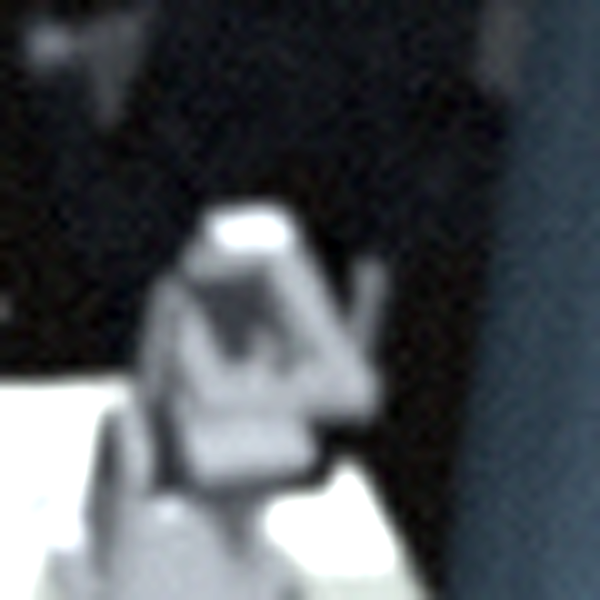

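Call:
carry_out:
  motion:
    - [0,0,0,0]
    - [0,0,0,0]
    - [0,0,0,0]
  gripper: 0.5

```text
clock: 16.85
tcp_pos: [491.6, -316.4, 131.7]
ee_rot: [2.951, -1.071, 0.009]
contact_force: [2.2, 0.9, 8.1]
finger_gap: 0.501
```

Run:
```python
from workcell import state
st=state(); print(st["tcp_pos"],st["ee_rot"],st["contact_force"],st["torque"],st["finger_gap"])
```

```text
[ 491.55846866 -316.39869277  131.72287752] [ 2.95116627 -1.07056464  0.00927522] [2.218247   0.91716863 8.06235213] [-0.26220782 -0.51594229  0.00594766] 0.501056203365588
```

Call:
carry_out:
  motion:
    - [0,0,0,0]
    - [0,0,0,0]
    - [0,0,0,0]
  gripper: 0.507

```text
clock: 17.15
tcp_pos: [491.5, -316.4, 131.7]
ee_rot: [2.951, -1.071, 0.009]
contact_force: [1.2, 0.4, 8.5]
finger_gap: 0.508
```

Run:
```python
from workcell import state
st=state(); print(st["tcp_pos"],st["ee_rot"],st["contact_force"],st["torque"],st["finger_gap"])
```

```text
[ 491.51999059 -316.36255722  131.67272205] [ 2.95122584 -1.0706565   0.0091356 ] [1.15066148 0.39447442 8.4813421 ] [-0.30293907 -0.52262414  0.05948441] 0.5079685691081052
```

Call:
carry_out:
  motion:
    - [0,0,0,0]
    - [0,0,0,0]
    - [0,0,0,0]
  gripper: 0.512

```text
clock: 17.45
tcp_pos: [489.9, -315.0, 129.3]
ee_rot: [2.953, -1.071, 0.001]
contact_force: [0.5, -0.4, 3.6]
finger_gap: 0.513
```

Run:
```python
from workcell import state
st=state(); print(st["tcp_pos"],st["ee_rot"],st["contact_force"],st["torque"],st["finger_gap"])
```

```text
[ 489.88387068 -315.03165456  129.31880206] [ 2.95301518e+00 -1.07126615e+00  8.83515148e-04] [ 0.48980125 -0.39347623  3.62072514] [-0.15804474 -0.22291599  0.00651341] 0.5131449885814742
```

Run:
```python
from h import *
s=snap("scene","s12")
a=cv2.resize(s.img[155:215,420:480],None,fx=10,fy=10,interpolation=cv2.INTER_CUBIC); a=np.clip((a.astype(float)-20)*1.3,0,255).astype(np.uint8)
cv2.imwrite("pics/c12.png",a[:,:,::-1])
```

```text
(no output)
```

View pics/c12.png

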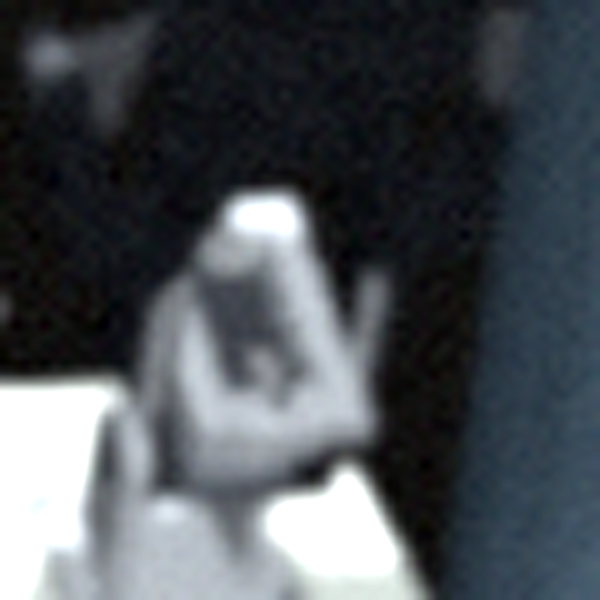

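Call:
carry_out:
  motion:
    - [0,0,-0.001,0]
    - [0,0,-0.002,0]
    - [0,0,-0.003,0]
    - [0,0,-0.003,0]

```text
clock: 17.9
tcp_pos: [489.6, -314.7, 126.0]
ee_rot: [-2.953, 1.071, 0.001]
contact_force: [0.5, -2.2, 4.0]
finger_gap: 0.508
```

Run:
```python
from workcell import state
st=state(); print(st["tcp_pos"],st["ee_rot"],st["contact_force"],st["torque"],st["finger_gap"])
```

```text
[ 489.59746641 -314.74378245  126.04062397] [-2.95311874e+00  1.07123540e+00  8.06439181e-04] [ 0.47197811 -2.20031945  3.952195  ] [-0.17525813 -0.12331321  0.01274885] 0.5079437904038583
```

Call:
carry_out:
  motion:
    - [0,0,-0.001,0]
    - [0,0,-0.002,0]
    - [0,0,-0.002,0]
    - [0,0,-0.002,0]

```text
clock: 18.3
tcp_pos: [489.6, -314.8, 124.2]
ee_rot: [-2.953, 1.071, 0.001]
contact_force: [-0.1, -0.2, 3.5]
finger_gap: 0.513
```

Run:
```python
from h import *
from workcell import state
st=state(); print(st["tcp_pos"],st["ee_rot"],st["contact_force"],st["torque"],st["finger_gap"])
s=snap("scene","s13")
a=cv2.resize(s.img[155:215,420:480],None,fx=10,fy=10,interpolation=cv2.INTER_CUBIC); a=np.clip((a.astype(float)-20)*1.3,0,255).astype(np.uint8)
cv2.imwrite("pics/c13.png",a[:,:,::-1])
```

```text
[ 489.64977829 -314.7850196   124.21599752] [-2.95320126e+00  1.07124475e+00  5.71514241e-04] [-0.14800564 -0.15756504  3.49375682] [-0.21098374 -0.14816844 -0.00184464] 0.512909554482349
```

View pics/c13.png

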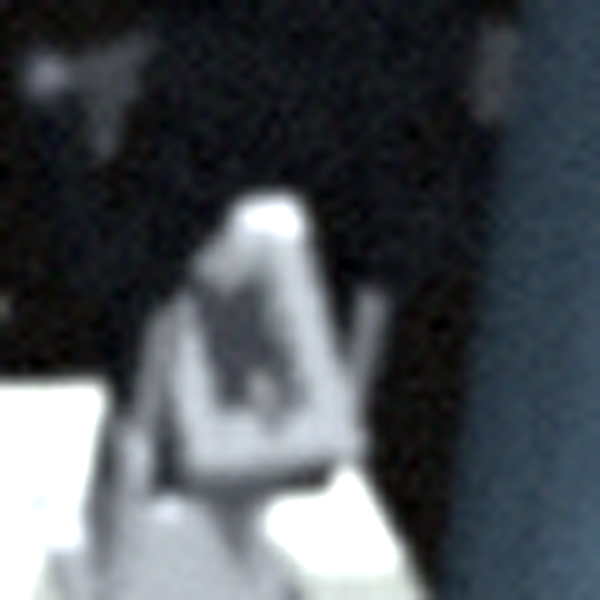

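```bash
cat >> h.py <<'E'
def carr(cam,t,press=0,dx=0,dy=0,P0=np.array([490,-315.2,131.2]),off=(420,155),k=10):
    u=np.cos(t)*ex+np.sin(t)*ez; n=-np.sin(t)*ex+np.cos(t)*ez
    o=[]
    for a,b in((38,22),(38,-22),(-38,-22),(-38,22)):
        for h in (8,0): o.append((cam.proj(P0+(a+dx)*u+(b+dy)*ey+(h-press)*n)[0]-off)*k)
    return np.array(o).round().astype(int)
E
python3 - <<'E'
from h import *
s=Cam("s13.npz")
for t,pr in((.39,0),(.45,0),(.33,0)):
    print(t,pr); print(carr(s,t,pr)[2:6].tolist(), carr(s,t,pr)[[0,6,7]].tolist())
E
```

```text
0.39 0
[[291, 196], [282, 214], [361, 451], [351, 468]] [[122, 207], [188, 462], [179, 480]]
0.45 0
[[294, 193], [285, 209], [359, 457], [349, 473]] [[125, 203], [186, 469], [177, 484]]
0.33 0
[[288, 200], [280, 220], [363, 444], [354, 463]] [[120, 211], [190, 455], [182, 474]]
```

Call:
carry_out:
  motion:
    - [0,0,-0.001,0]
    - [0,0,-0.002,0]
    - [0,0,-0.002,0]
    - [0,0,-0.002,0]

```text
clock: 18.75
tcp_pos: [489.8, -314.9, 122.4]
ee_rot: [2.953, -1.071, 0.0]
contact_force: [1.2, -0.5, 4.0]
finger_gap: 0.51
```

Run:
```python
from h import *
from workcell import state
st=state(); print(st["tcp_pos"],st["ee_rot"],st["contact_force"],st["torque"],st["finger_gap"])
s=snap("scene","s14")
a=cv2.resize(s.img[155:215,420:480],None,fx=10,fy=10,interpolation=cv2.INTER_CUBIC); a=np.clip((a.astype(float)-20)*1.3,0,255).astype(np.uint8)
for p in carr(s,.39,0): cv2.circle(a,tuple(int(v) for v in p),3,(255,0,0),1)
cv2.imwrite("pics/c14.png",a[:,:,::-1])
```

```text
[ 489.81892805 -314.92039407  122.41782639] [ 2.95322220e+00 -1.07123583e+00  2.35902098e-04] [ 1.23989666 -0.52086345  4.02010494] [-0.11267232 -0.13147246 -0.01081485] 0.5102514254478279
```

View pics/c14.png

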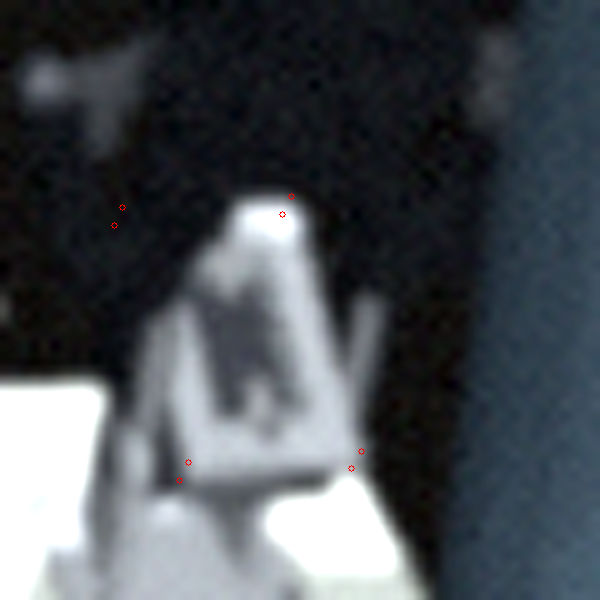

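Call:
carry_out:
  motion:
    - [0,0,0,0]
    - [0,0,0,0]
    - [0,0,0,0]
    - [0,0,0,0]
  gripper: 0

```text
clock: 19.2
tcp_pos: [489.8, -314.9, 122.4]
ee_rot: [2.953, -1.071, 0.0]
contact_force: [0.5, 0.3, 5.6]
finger_gap: 0.504
```

Run:
```python
from workcell import state
import numpy as np
st=state(); print(st["tcp_pos"],st["ee_rot"],st["contact_force"],st["torque"],st["finger_gap"],st["contact_force"]@np.array([-.291,.245,.925]))
```

```text
[ 489.83376179 -314.92675257  122.42706337] [ 2.95318764e+00 -1.07131961e+00  4.95551985e-04] [0.48291225 0.31041551 5.61630505] [-0.19290462 -0.21674584 -0.02999182] 0.5038224771317217 5.130606505275647
```

Call:
carry_out:
  motion:
    - [0.0003,-0.0002,-0.001,0]
    - [0.0006,-0.0005,-0.0019,0]
    - [0.0009,-0.0007,-0.0028,0]
    - [0.0009,-0.0007,-0.0028,0]
    - [0.0009,-0.0007,-0.0028,0]

```text
clock: 19.7
tcp_pos: [490.7, -315.6, 119.9]
ee_rot: [2.953, -1.071, -0.0]
contact_force: [-0.3, 0.9, 6.5]
finger_gap: 0.496
```

Run:
```python
from workcell import state
import numpy as np
st=state(); print(st["tcp_pos"],st["ee_rot"],st["contact_force"],st["torque"],st["finger_gap"],st["contact_force"]@np.array([-.291,.245,.925]))
```

```text
[ 490.65881654 -315.57899943  119.90312428] [ 2.95329311e+00 -1.07112556e+00 -2.76181643e-04] [-0.29253076  0.91323657  6.54985241] [-0.05821216  0.00774475 -0.02869195] 0.49616527395786797 6.36748289277224
```

Call:
carry_out:
  motion:
    - [0.0003,-0.0002,-0.0009,0]
    - [0.0003,-0.0002,-0.0009,0]
    - [0.0003,-0.0002,-0.0009,0]

```text
clock: 20.0
tcp_pos: [490.9, -315.8, 119.1]
ee_rot: [2.953, -1.071, -0.001]
contact_force: [-0.1, -0.6, 7.9]
finger_gap: 0.497
```

Run:
```python
from h import *
from workcell import state
F=[]
for i in range(4):
    s=snap("scene","s15"); st=state(); F.append(np.r_[st["contact_force"],st["torque"],st["tcp_pos"]])
F=np.array(F); print(F.round(2)); print(F[:,:3]@np.array([-.291,.245,.925]),st["clock"],st["ee_rot"])
a=cv2.resize(s.img[155:215,420:480],None,fx=10,fy=10,interpolation=cv2.INTER_CUBIC); a=np.clip((a.astype(float)-20)*1.3,0,255).astype(np.uint8)
for p in carr(s,.39,4): cv2.circle(a,tuple(int(v) for v in p),3,(255,0,0),1)
cv2.imwrite("pics/c15.png",a[:,:,::-1])
```

```text
[[-2.6000e-01  5.1000e-01  8.2400e+00 -1.0000e-01  8.0000e-02 -2.0000e-02
   4.9091e+02 -3.1580e+02  1.1913e+02]
 [-1.1700e+00  5.8000e-01  7.7600e+00 -7.0000e-02  1.1000e-01 -2.0000e-02
   4.9089e+02 -3.1583e+02  1.1914e+02]
 [-1.1200e+00  1.2600e+00  7.6400e+00 -6.0000e-02  6.0000e-02 -1.0000e-02
   4.9089e+02 -3.1579e+02  1.1912e+02]
 [-2.3900e+00  8.4000e-01  8.1800e+00 -1.0000e-02  1.2000e-01  0.0000e+00
   4.9089e+02 -3.1583e+02  1.1914e+02]]
[7.82230815 7.6648053  7.70109072 8.46778532] 20.2 [ 2.95321628e+00 -1.07117410e+00 -4.62575747e-04]
```

View pics/c15.png

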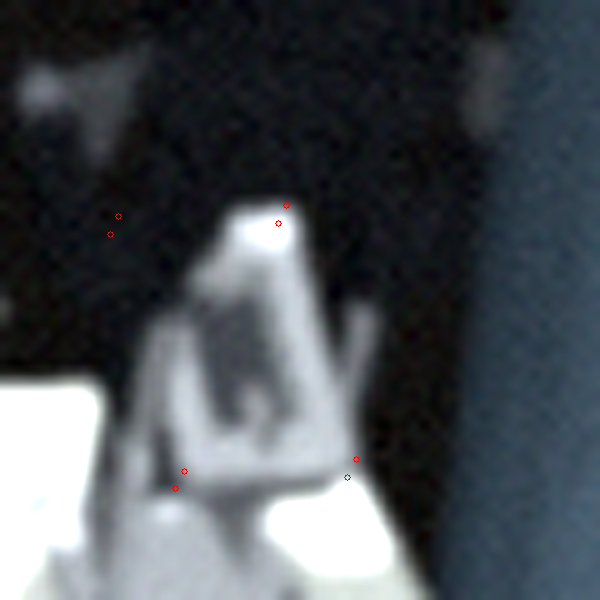

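Run:
```python
from h import *
from workcell import state,capture
F=[]
for i in range(16):
    capture("scene"); st=state(); F.append(np.r_[st["contact_force"],st["torque"]])
F=np.array(F); m=F.mean(0); print(m.round(3),(F.std(0)/4).round(3),st["clock"],st["tcp_pos"])
fx=m[:3]@ex; ty=m[3:]@ey; print("Fx'",fx,"Fy'",m[:3]@ey,"Fz",m[2],"Ty'",ty,"Tx'",m[3:]@ex)
print("T-based per sample r_x:", [round(float(-(ty-rz*fx)/m[2]*1000),1) for rz in(-.14,-.157,-.17)])
```

```text
[-1.047e+00  4.880e-01  8.040e+00 -2.900e-02  7.900e-02 -5.000e-03] [0.13  0.098 0.132 0.005 0.006 0.008] 21.0 [ 490.89853793 -315.82489748  119.15285867]
Fx' -1.1154109154358687 Fy' -0.3008641258023847 Fz 8.039639430690137 Ty' 0.0419517349775314 Tx' -0.07339443397780467
T-based per sample r_x: [14.2, 16.6, 18.4]
```

Run:
```python
from h import *
def fit(cam,y0,y1,xa,xb,skip=()):
    g=cv2.cvtColor(cam.img,cv2.COLOR_RGB2GRAY).astype(float); pts=[]
    for y in range(y0,y1+1):
        if any(a<=y<=b for a,b in skip): continue
        xc=xa+(xb-xa)*(y-y0)/(y1-y0); xs=np.arange(xc-3,xc+3.01,.1).astype(np.float32)
        v=cv2.remap(g.astype(np.float32),xs[None],np.full_like(xs,y)[None],cv2.INTER_LINEAR)[0].astype(float)
        d=-np.diff(cv2.GaussianBlur(v[None],(11,1),0)[0]); d[d<0]=0
        k=d.argmax(); sl=slice(max(0,k-8),k+9); pts.append([ (xs[:-1][sl]*d[sl]).sum()/d[sl].sum()+.05,y])
    pts=np.array(pts); L=cv2.fitLine(pts.astype(np.float32),cv2.DIST_HUBER,0,.01,.01).ravel()
    r=(pts-L[2:])@np.array([-L[1],L[0]]); return L[0]/L[1],r.round(2),pts[:, 0].round(1)
s0=Cam("scene0.npz"); s=Cam("s15.npz")
# plate right edge scene0: (218,75)->(258,250)/8 + (420,170)
print(fit(s0,181,200,420+218/8+ (181-170-75/8)*40/175,420+218/8+(200-170-75/8)*40/175))
# carrier right edge s15
f_=lambda y:420+(302+(( y-155)*10-215)*55/237)/10-.4
print(fit(s,178,199,f_(178),f_(199)))
# expected slopes vs tilt
for t in(.35,.4,.45,.5):
    u=np.cos(t)*ex+np.sin(t)*ez; n=-np.sin(t)*ex+np.cos(t)*ez; P0=np.array([490,-315.2,131.2])
    o=[]
    for lo,y,h in((28,15,0),(30,22,4)):
        a,b=s0.proj(P0+20*u-y*ey+h*n)[0],s0.proj(P0-25*u-y*ey+h*n)[0]; o.append((b-a)[0]/(b-a)[1])
    print(t,np.round(o,4))
```

```text
(np.float32(0.25027), array([ 0.  ,  0.19,  0.37, -0.27, -0.1 ,  0.24,  0.08, -0.22, -0.03,
        0.15, -0.19, -0.23,  0.02,  0.19, -0.45, -0.26, -0.06,  0.12,
        0.31,  0.61]), array([447.4, 447.5, 447.6, 448.5, 448.5, 448.4, 448.9, 449.4, 449.5,
       449.5, 450.1, 450.4, 450.4, 450.5, 451.4, 451.5, 451.5, 451.6,
       451.6, 451.6]))
(np.float32(0.28706256), array([-0.22,  0.01,  0.21, -0.3 , -0.11,  0.01,  0.22, -0.19,  0.03,
        0.21,  0.35,  0.14,  0.39,  0.57,  0.79, -1.8 , -1.5 , -0.7 ,
       -0.46, -0.63,  0.34,  0.59]), array([449.5, 449.5, 449.6, 450.4, 450.5, 450.7, 450.7, 451.4, 451.5,
       451.6, 451.7, 452.2, 452.3, 452.4, 452.4, 455.4, 455.4, 454.8,
       454.9, 455.3, 454.6, 454.7]))
0.35 [0.2923 0.2963]
0.4 [0.2658 0.2693]
0.45 [0.241 0.244]
0.5 [0.2175 0.2201]
```

Run:
```python
from h import *
from workcell import state
s=snap("scene","s16"); st=state(); print(st["clock"],st["contact_force"],st["finger_gap"],st["tcp_pos"])
```

```text
21.05 [-1.63078303  0.95742552  7.27599249] 0.5033949849301375 [ 490.90399266 -315.82483683  119.16023283]
```

View pics/s16.png

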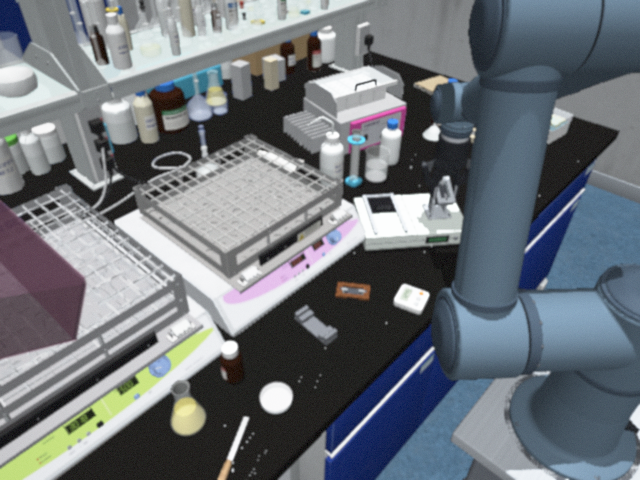

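The picture shows the cover home (384,204), the carrier held on the head (443,192), and the rest empty (316,325). The timer (411,298), dish (276,397), flask (187,415) and vial (231,362) are where they were. I am handing in.

```bash
python3 -c "
from workcell import hand_in
print(hand_in())"
```

```text
the job is handed in; nothing more can be done
None
```

I closed the cover, laid the carrier on the measuring head and handed the job in at about 21 s with the plate still pressed in. The hand-in reports no verdict.

**What I did**
- **Cover:** I pinched the rib and drove the cover to its rear stop, where the force rose to about 8 N.
- **Carrier:** I gripped it mid-length and brought it over the head. The moves cannot tilt the tool, so I pressed the carrier lightly on the plate's upper edge and eased the grip. It pivoted onto the slope by itself, and I then gripped it fully and pressed along the plate's normal.

**Last checks**
- **Cover position:** the top view put its edges at 7.2 and 77.8 mm in the meter's x. Home is 7 to 77 mm.
- **Press:** the force along the normal averaged about 8 N, which by the spring figures means the plate is in by about 5 mm. That is a little over half its travel, and I left it there.
- **Centring:** the carrier's corners matched a flush, centred pose to about 1 to 3 mm in the camera view.
- **Bystanders:** the timer, dish, flask and vial look unmoved.

**Weaker or disagreeing checks**
- **Flushness:** I could only check this indirectly. The pressure centre sat about 15 mm up-slope of the middle, inside the 30 mm edge, and the carrier and plate edges looked parallel to within a few hundredths of a radian.
- **Head slope:** the estimates disagreed, from 0.39 to 0.50 rad. I relied on the carrier settling onto the plate rather than on that number.
- **Rib:** the arm travelled about 5 mm farther than the cover, so the rib slipped or the fingers gave a little.
- **Head angle:** I did not measure it again at the end.

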